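Load the sauce warmer and put its lid on

TASK

Stand the tall, narrow sauce jar upright in the round pot of the table-top warmer, then close the pot with the lid that fits it, the larger of the two, fully seated and level. Set both down rather than dropping them, and leave the smaller lid where it lies.

Things in the scene. Friction and masses are not known exactly. Their poses are not given: they have to be found in the camera images.
- warmer: Table-top sauce warmer, fixed: round black base 180 mm across, 30 mm high, with a small grey dial on its side; on it an open round bare-metal pot, 140 mm across outside, 134 mm inside. The pot's inner floor is 35 mm and its rim 110 mm above the table. Origin: centre of the underside, on the table, on the pot's axis; z up.
- jar: Tall, narrow jar: closed white cylinder with a white cap and a thin grey band under it, 46 mm in diameter all the way up, 60 mm high in all, about 0.12 kg, standing upright on the table. Origin: centre of its underside; z up. (The white jar near it with the same cap is squat, 62 mm across and 30 mm high, and not wanted.)
- lid: Larger dark steel lid, loose on the table, knob up, 0.22 kg: disc 148 mm across, 8 to 11 mm above the origin; below it an 8 mm deep plug tapering from 128 to 116 mm; above it a neck 16 mm across, 10 mm high, then a black round knob 26 mm across, 21 to 45 mm above the origin. Origin: centre of the plug's underside; z up. Seated, the disc rests on the pot's rim, plug inside.
- small_lid: The smaller dark steel lid, same shape and same knob, disc only 100 mm across: it belongs to another pot and would fall into this one. Origin: centre of the underside of its plug; z up. It stays where it is.
There are look-alikes about, which are no part of the job. Leave any green or purple look-alike of the lid alone.

How it is judged:
By the outcome, as a careful person would: the job done as asked, in the order asked, and still so for the second after the job is handed in, with the robot touching nothing.
It also fails if it takes over 59 s, if anything falls off the work surface, if the arm or the gripper's body presses on something with over 40 N, if the wrist force passes 120 N, or if a joint passes its speed limit or range.

ROBOT

A 6-joint arm with a two-finger parallel gripper is mounted at the origin on the work surface. World frame = base frame: x ahead of the robot, y to its left, z up, the work surface at z = 0. Lengths are in mm, angles in degrees, forces in N, time in s.
With the tool pointing down it reaches from about 300 to 850 mm from the base axis. Payload 4.2 kg.
Tool frame: the origin (TCP) lies midway between the tips of the shut fingers; the grasp point (between the pads) lies 19 mm behind it; x points along the fingers, y is the direction in which the jaws open and shut, and the axes are right-handed (so a half turn about x gives the same grasp; the last joint's range is limited). The gripper opens to 91 mm and grips with 3 to 60 N. Pads are 32 mm wide; open, the fingers measure 118 mm over their backs; the gripper's body (76 mm by 178 mm) begins 60 mm behind the grasp point.
Start: joints at [67.666, 18.312, 89.639, -0, 72.044, -1.146], TCP at [207.825, 536.145, 213.976] pointing down, gripper open.
Joint ranges: [-177.97, 177.97], [-48.28, 115.42], [12.27, 149.76], [-77.06, 257.06], [2.81, 150.46], [-146.56, 146.56]. Speed limits (degrees/s): [147.25, 147.25, 180, 180, 180, 180].

INTERFACE

Orientations are given as [roll, pitch, yaw] about the fixed x, y, z axes, in that order (R = Rz(yaw) Ry(pitch) Rx(roll)).
In Python, from workcell import * gives the robot as it stands.
- The arm moves only by the shell command python3 -m handwheel 'ROWS' [FORCE]. ROWS is a JSON object of lists of equal length, an entry for each row: "gripper": the closure, from 0 (fully open) to 1 (shut); "offset": the shift along the tool's x, y, z in mm, a list of three; "rot": the turn, a rotation vector about the tool's x, y, z in degrees, a list of three. A call has 1 to 5 rows; each row is the pose to reach, as a shift and turn from the pose commanded when the call began, along the tool's axes at that moment; what a row does not reach only later rows make up. A row lasts 1/12 s, in which the tool goes at most 41.7 mm and 7.16 degrees, less where a joint would pass 70% of its speed; a pose out of reach is approached as far as the arm can. A call with a gripper value outside its range is refused whole. The fingers move at their own pace and stop on an object; FORCE is the grip in N (left out, the last holds). Time passes only in rows, so rows that repeat a pose let the fingers close. It gives the time, the measured TCP pose, the force and the opening at its end, in the units of the state.
- state(): the state, without advancing time (a new reading comes with each control period).
- grab_frame(name): name is "scene" or "top" or "wrist"; returns the picture (480x640x3 uint8, red, green, blue); there is no depth.
- camera_params(name): a dict with "fx", "fy", "cx", "cy" (pixels), "position" and "attitude" of the camera in the world; the wrist camera has in their place "hand_eye" (4x4, takes a point from camera to tool coordinates, whose origin is the TCP and whose axes are the tool frame's). Camera axes: x right, y up, looking along -z (the intrinsics and any distortion apply to the point x, -y, -z); pixel columns grow to the right and rows downward; lengths in mm; the calibration is good to about 2 mm. The wrist camera is an equidistant fisheye: a pixel r from the principal point sees the ray r / f radians off the axis. A picture is of the moment at which its call begins: read the wrist's pose just before it. camera_params takes no time and is no camera call.
- job_done(): hands the job in, once; it reports no verdict.
The state is a dict: "time_s": time; "qpos": joint angles; "qvel": joint speeds; "effort": joint torques, N m; "ee_pos": TCP position; "ee_rot": TCP orientation; "force": force on the tool from outside, world axes, zero at the start; "torque": the same for the moment, N m; "gripper_width": finger opening in mm.
Only numpy, scipy, OpenCV 4.12 (cv2) and the standard library are available. Lean on these libraries where they do the work, as an engineer would, in place of code of your own. Each camera call takes 0.05 s, during which the arm holds its last target.

## Working session

There is one attempt and no reset: what is moved stays moved. The work goes in short steps, Python scripts to look and compute and a shell command to move; the robot and the scene stay as the last step left them, time stands still between calls to the robot, and variables do not carry over. Pictures are saved under pics/ and viewed, and the job is handed in when it is done.

```bash
ls; mkdir -p pics
python3 - <<'E'
from workcell import *
import cv2
s=state();print({k:s[k] for k in('time_s','ee_pos','ee_rot','force','gripper_width')})
for n in("scene","top","wrist"):
    print(n,camera_params(n))
    cv2.imwrite(f'pics/{n}0.png',grab_frame(n)[:,:,::-1])
E
```

```text
pics
{'time_s': 0.0, 'ee_pos': array([207.61939555, 535.67169911, 213.12965093]), 'ee_rot': array([ -91.0681571 ,   89.89983265, -112.25565294]), 'force': array([-0.19834062,  0.72884534,  0.29407275]), 'gripper_width': 91.3311349472513}
scene {'fx': 555.6150537350136, 'fy': 555.6150537350136, 'cx': 333.28732450529003, 'cy': 241.22324075915634, 'position': array([ 932.48088599, -653.50477847, 1056.58664759]), 'attitude': array([42.54046075, -0.56030797, 30.6012773 ])}
top {'fx': 526.8149666660216, 'fy': 526.8149666660216, 'cx': 319.5475221221636, 'cy': 246.98096581697075, 'position': array([ 322.58998596,  132.52805822, 1153.31590754]), 'attitude': array([  5.97813927,   0.69404033, -91.05966545])}
wrist {'fx': 371.64829954431775, 'fy': 371.64829954431775, 'cx': 316.81486371030655, 'cy': 249.4454477280505, 'hand_eye': array([[-3.26345748e-05,  2.72711016e-01, -9.62095993e-01,
        -1.70381663e+02],
       [ 9.99998765e-01, -1.50257861e-03, -4.59833819e-04,
        -5.66677710e-01],
       [-1.57102661e-03, -9.62094821e-01, -2.72710631e-01,
        -7.76863146e+01],
       [ 0.00000000e+00,  0.00000000e+00,  0.00000000e+00,
         1.00000000e+00]])}
```

View pics/scene0.png

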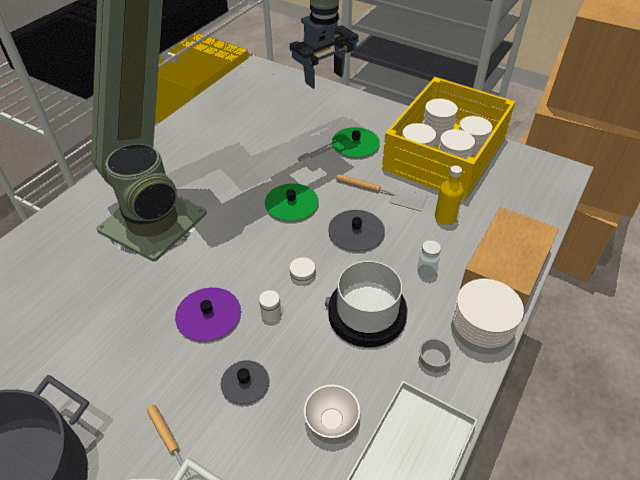

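View pics/top0.png

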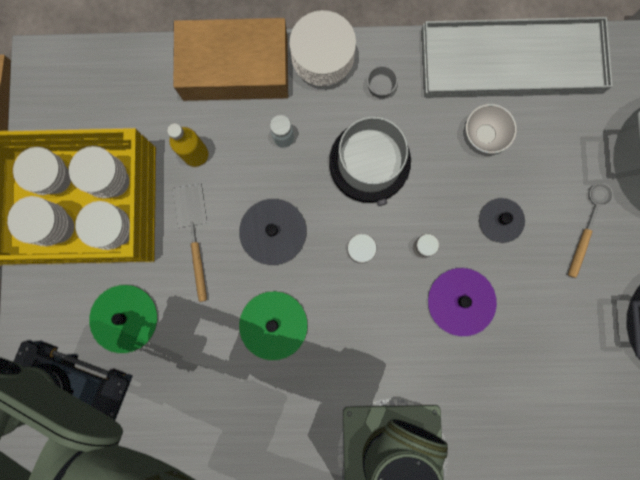

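View pics/wrist0.png

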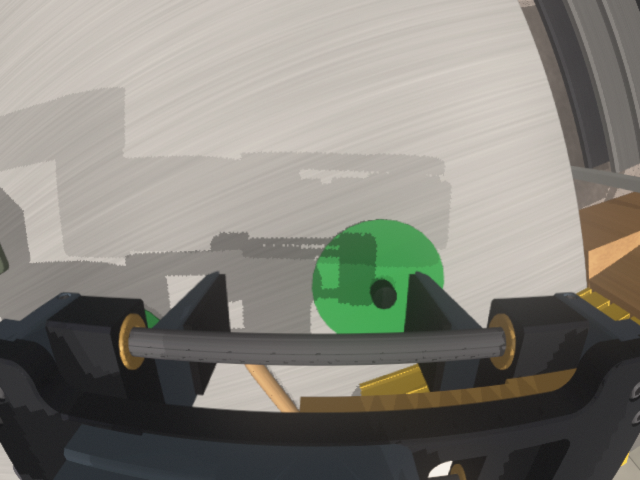

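The top view shows the tall jar at about (427,245), the squat jar at (362,248), the large lid at (272,231), the small lid at (502,219) and the pot at (372,155). I'll localise these next.

```bash
cat > h.py <<'E'
import numpy as np, cv2
from scipy.spatial.transform import Rotation as Ro
from workcell import camera_params
def cam(n):
    p=camera_params(n); return p,Ro.from_euler('xyz',p['attitude'],degrees=True).as_matrix(),np.array(p['position'])
def proj(n,P):
    p,R,t=cam(n); c=(np.atleast_2d(P)-t)@R
    return np.c_[p['cx']+p['fx']*c[:,0]/-c[:,2],p['cy']-p['fy']*c[:,1]/-c[:,2]]
def ray(n,uv,z):
    p,R,t=cam(n); d=R@np.array([(uv[0]-p['cx'])/p['fx'],-(uv[1]-p['cy'])/p['fy'],-1]); return t+d*(z-t[2])/d[2]
def circ(c,r,z):
    a=np.linspace(0,2*np.pi,73); return np.c_[c[0]+r*np.cos(a),c[1]+r*np.sin(a),0*a+z]
def Rt(s): return Ro.from_euler('xyz',s['ee_rot'],degrees=True).as_matrix()
def wproj(s,P):
    p=camera_params('wrist');H=np.array(p['hand_eye']); T=(np.atleast_2d(P)-s['ee_pos'])@Rt(s)
    c=(T-H[:3,3])@H[:3,:3]; x,y,z=c[:,0],-c[:,1],-c[:,2]; r=np.hypot(x,y); th=np.arctan2(r,z); k=th/np.maximum(r,1e-9)*p['fx']
    return np.c_[p['cx']+k*x,p['cy']+k*y]
def draw(im,uv,col=(0,0,255)): cv2.polylines(im,[np.round(uv*16).astype(np.int32)],False,col,1,cv2.LINE_AA,4)
E
python3 - <<'E'
from h import *
g={'jar':ray('top',(427,243),60),'lid':ray('top',(272,231),11),'small':ray('top',(502,220),11),'pot':ray('top',(373,154),110),'base':ray('top',(371,163),30)}
for k,v in g.items(): print(k,v.round(1))
from math import *
T=cv2.imread('pics/top0.png');S=cv2.imread('pics/scene0.png')
for n,im in(('top',T),('scene',S)):
    b=cv2.resize(im,None,fx=3,fy=3,interpolation=cv2.INTER_CUBIC)
    for k,r,z in(('jar',23,0),('jar',23,60),('lid',74,11),('lid',13,45),('pot',70,110),('pot',90,30),('pot',90,0)):
        draw(b,proj(n,circ(g[k],r,z))*3+1)
    x,y=(690,330) if n=='top' else (740,620)
    cv2.imwrite(f'pics/{n}1.png',b[y:y+590,x:x+ 700] if n=='top' else b[y-50:y+500,x:x+600])
E
```

```text
jar [441.2 -80.3  60. ]
lid [479.7 247.6  11. ]
small [ 493.8 -255.2   11. ]
pot [619.3  31.3 110. ]
base [622.1  28.5  30. ]
```

View pics/top1.png

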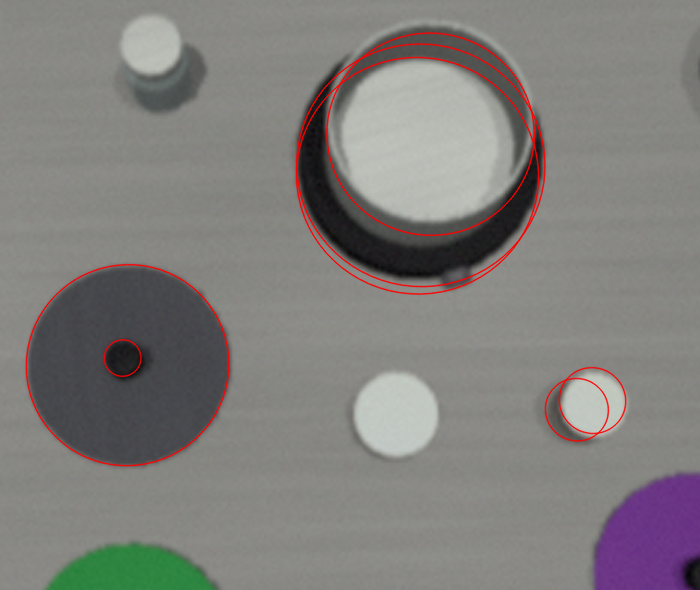

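View pics/scene1.png

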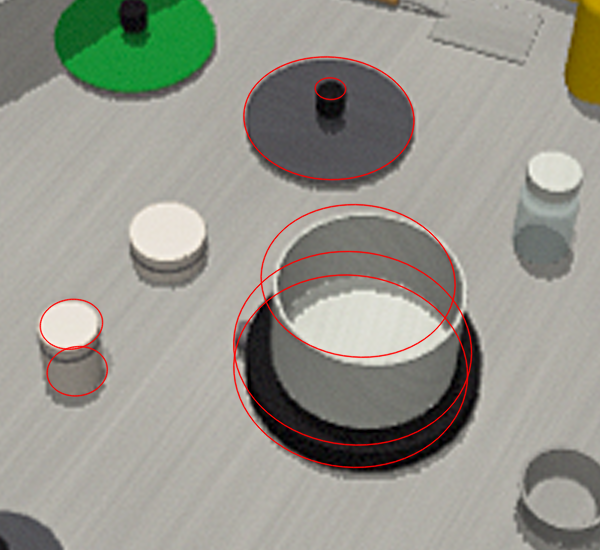

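Run:
```python
from h import *
from scipy.optimize import minimize
ims={'top':cv2.imread('pics/top0.png'),'scene':cv2.imread('pics/scene0.png')}
def score(xy,feats,names):
    s=0
    for n in names:
        for r,z,sg in feats:
            a=proj(n,circ(xy,r-2.5,z));b=proj(n,circ(xy,r+2.5,z))
            f=lambda u:cv2.remap(G[n],u[:,0].astype(np.float32),u[:,1].astype(np.float32),cv2.INTER_CUBIC).ravel()
            d=(f(b)-f(a))*sg; s+=np.mean(np.clip(d,-5,40))
    return -s
G={n:cv2.GaussianBlur(cv2.cvtColor(i,cv2.COLOR_BGR2GRAY),(0,0),0.8).astype(np.float32) for n,i in ims.items()}
F={'jar':((441,-80),[(23,60,-1)]),'lid':((480,247),[(74,11,1),(13,45,1)]),'pot':((627,30),[(90,30,1),(67,110,1)])}
out={}
for k,(x0,f) in F.items():
  for names in(['top'],['scene'],['top','scene']):
    best=None
    for dx in np.arange(-10,11,1.):
      for dy in np.arange(-10,11,1.):
        v=score((x0[0]+dx,x0[1]+dy),f,names)
        if best is None or v<best[0]: best=(v,x0[0]+dx,x0[1]+dy)
    r=minimize(score,best[1:],(f,names),method='Nelder-Mead'); print(k,names,r.x.round(1),round(-r.fun,1))
    out[k]=r.x
for n,im in ims.items():
    b=cv2.resize(im,None,fx=3,fy=3,interpolation=cv2.INTER_CUBIC)
    for k,r,z in(('jar',23,0),('jar',23,60),('lid',74,11),('lid',13,45),('pot',70,110),('pot',90,30),('pot',90,0)):
        draw(b,proj(n,circ(out[k],r,z))*3+1)
    cv2.imwrite(f'pics/{n}2.png',b[330:920,690:1390] if n=='top' else b[570:1120,740:1340])
```

```text
jar ['top'] [437.8 -80.4] 40.0
jar ['scene'] [439.9 -83. ] 40.0Traceback (most recent call last):
  File "<stdin>", line 20, in <module>
  File "<stdin>", line 8, in score
  File "h.py", line 7, in proj
    p,R,t=cam(n); c=(np.atleast_2d(P)-t)@R
          ~~~^^^
  File "h.py", line 5, in cam
    p=camera_params(n); return p,Ro.from_euler('xyz',p['attitude'],degrees=True).as_matrix(),np.array(p['position'])
ValueError: time passes only in moves, steps and waits
```

```bash
sed -i 's/^from workcell import camera_params/from workcell import camera_params as _cp\nimport functools\ncamera_params=functools.lru_cache(None)(_cp)/' h.py
cat > fit.py <<'E'
from h import *
from scipy.optimize import minimize
ims={'top':cv2.imread('pics/top0.png'),'scene':cv2.imread('pics/scene0.png')}
def score(xy,feats,names):
    s=0
    for n in names:
        for r,z,sg in feats:
            a=proj(n,circ(xy,r-2.5,z));b=proj(n,circ(xy,r+2.5,z))
            f=lambda u:cv2.remap(G[n],u[:,0].astype(np.float32),u[:,1].astype(np.float32),cv2.INTER_CUBIC).ravel()
            d=(f(b)-f(a))*sg; s+=np.mean(np.clip(d,-30,60))
    return -s
G={n:cv2.GaussianBlur(cv2.cvtColor(i,cv2.COLOR_BGR2GRAY),(0,0),0.8).astype(np.float32) for n,i in ims.items()}
F={'jar':((439,-81),[(23,60,-1)]),'lid':((480,247),[(74,11,1),(13,45,1)]),'pot':((627,30),[(90,30,1),(67,110,1)])}
out={}
for k,(x0,f) in F.items():
  for names in(['top'],['scene'],['top','scene']):
    best=None
    for dx in np.arange(-10,11,1.):
      for dy in np.arange(-10,11,1.):
        v=score((x0[0]+dx,x0[1]+dy),f,names)
        if best is None or v<best[0]: best=(v,x0[0]+dx,x0[1]+dy)
    r=minimize(score,best[1:],(f,names),method='Nelder-Mead'); print(k,names,r.x.round(1),round(-r.fun,1))
    out[k]=r.x
for n,im in ims.items():
    b=cv2.resize(im,None,fx=3,fy=3,interpolation=cv2.INTER_CUBIC)
    for k,r,z in(('jar',23,0),('jar',23,60),('lid',74,11),('lid',13,45),('pot',70,110),('pot',90,30),('pot',90,0)):
        draw(b,proj(n,circ(out[k],r,z))*3+1)
    cv2.imwrite(f'pics/{n}2.png',b[330:920,690:1390] if n=='top' else b[570:1120,740:1340])
E
python3 fit.py
```

```text
jar ['top'] [437.7 -80.9] 49.2
jar ['scene'] [440.  -82.9] 50.2
jar ['top', 'scene'] [438.9 -82. ] 95.6
lid ['top'] [478.4 246.2] 68.0
lid ['scene'] [483.2 242.5] 74.9
lid ['top', 'scene'] [480.6 245.1] 121.1
pot ['top'] [626.6  31.3] 54.2
pot ['scene'] [630.3  29. ] 42.7
pot ['top', 'scene'] [628.4  31.2] 85.7
```

View pics/top2.png

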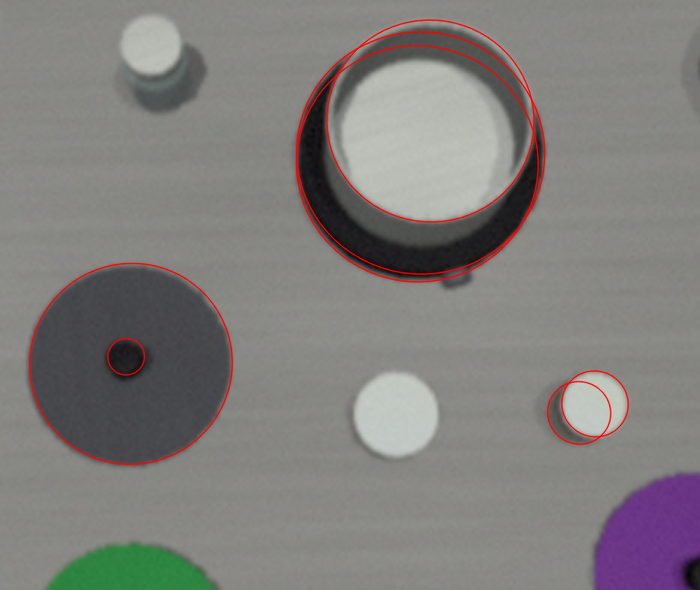

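View pics/scene2.png

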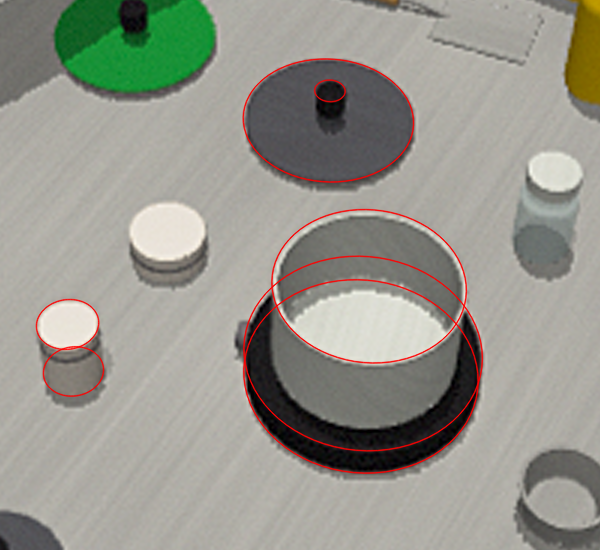

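```bash
cat > w.py <<'E'
# usage: w.py x y z [x y z...] -> offsets in tool axes from the measured pose
import sys
from h import *
from workcell import state
s=state();R=Rt(s)
print('t',round(s['time_s'],2),'pos',s['ee_pos'].round(1),'F',s['force'].round(1),'w',round(s['gripper_width'],1),'q',np.round(s['qpos'],1))
print('R (cols = tool x,y,z)\n',R.round(3))
a=np.array(sys.argv[1:],float).reshape(-1,3)
for p in a: print(p,'->',(R.T@(p-s['ee_pos'])).round(1))
E
python3 w.py 438 -82 150
```

```text
t 0.15 pos [207.7 535.8 213.3] F [-0.6  1.2 -0.4] w 90.9 q [67.7 18.3 89.7 -0.  72.  -1.1]
R (cols = tool x,y,z)
 [[-0.     0.361  0.932]
 [-0.001  0.932 -0.361]
 [-1.    -0.001 -0.   ]]
[438. -82. 150.] -> [  64.  -492.7  438. ]
```

```bash
python3 -m handwheel '{"gripper":[0,0,0,0,0],"offset":[[0,-30,27],[0,-60,54],[0,-90,81],[0,-120,108],[0,-150,135]],"rot":[[7,0,0],[14,0,0],[21,0,0],[28,0,0],[35,0,0]]}' 20; python3 w.py 438 -82 150 438 -82 213
```

```text
time_s: 0.57
ee_pos: [279.5, 345.6, 213.6]
ee_rot: [-47.1, 90.0, -103.6]
force: [1.7, 0.5, 0.6]
gripper_width: 91.2
t 0.57 pos [279.5 345.6 213.6] F [1.7 0.5 0.6] w 91.2 q [ 49.6   6.5 105.4  -0.   68.1  16. ]
R (cols = tool x,y,z)
 [[-0.     0.834  0.552]
 [-0.     0.552 -0.834]
 [-1.    -0.     0.   ]]
[438. -82. 150.] -> [  63.8 -104.   444. ]
[438. -82. 213.] -> [   0.8 -104.   444. ]
```

```bash
python3 -m handwheel '{"gripper":[0,0,0,0,0],"offset":[[0,-9,38],[0,-18,76],[0,-27,114],[0,-36,152],[0,-45,190]],"rot":[[7,0,0],[14,0,0],[21,0,0],[28,0,0],[34,0,0]]}'; python3 w.py 438 -82 150 438 -82 213
```

```text
time_s: 0.98
ee_pos: [347.8, 162.7, 214.0]
ee_rot: [115.7, 90.0, 25.2]
force: [0.2, -0.2, 0.6]
gripper_width: 91.5
t 0.98 pos [347.8 162.7 214. ] F [ 0.2 -0.2  0.6] w 91.5 q [ 23.4   0.8 111.7   0.   67.5  23.8]
R (cols = tool x,y,z)
 [[ 0.     1.    -0.009]
 [ 0.    -0.009 -1.   ]
 [-1.     0.    -0.   ]]
[438. -82. 150.] -> [ 63.9  92.2 244. ]
[438. -82. 213.] -> [  0.9  92.3 244. ]
```

```bash
python3 -m handwheel '{"gripper":[0,0,0,0,0],"offset":[[0,14,36],[0,28,72],[0,42,108],[0,56,144],[0,72,170]],"rot":[[0,0,0],[0,0,0],[0,0,0],[0,0,0],[0,0,0]]}'; python3 -m handwheel '{"gripper":[0,0,0,0],"offset":[[0,18,25],[0,18,25],[0,18,25],[0,18,25]],"rot":[[0,0,0],[0,0,0],[0,0,0],[0,0,0]]}'
cat > wv.py <<'E'
import sys
from h import *
from workcell import *
s=state(); im=cv2.cvtColor(grab_frame('wrist'),cv2.COLOR_RGB2BGR)
cv2.imwrite(f'pics/{sys.argv[1]}_raw.png',im); np.save(f'pics/{sys.argv[1]}.npy',np.r_[s['ee_pos'],s['ee_rot']])
a=np.array(sys.argv[2:],float).reshape(-1,4)
for x,y,r,z in a: draw(im,wproj(s,circ((x,y),r,z)))
cv2.imwrite(f'pics/{sys.argv[1]}.png',im)
E
python3 wv.py wj 438 -82 23 60 438 -82 23 0; python3 w.py 438 -82 150
```

```text
time_s: 1.4
ee_pos: [419.0, -8.4, 213.9]
ee_rot: [-27.5, 90.0, -117.8]
force: [-0.2, 1.0, 0.4]
gripper_width: 91.0
time_s: 1.73
ee_pos: [436.5, -30.4, 213.5]
ee_rot: [-114.1, 89.9, 155.7]
force: [-1.1, -0.6, 0.2]
gripper_width: 91.1
t 1.78 pos [436.4 -30.  213.7] F [ 0.8 -0.1 -0.8] w 91.0 q [ -5.5   5.9 106.1   0.   68.1  -5.3]
R (cols = tool x,y,z)
 [[-0.001  1.    -0.003]
 [ 0.001 -0.003 -1.   ]
 [-1.    -0.001 -0.001]]
[438. -82. 150.] -> [63.6  1.8 52. ]
```

View pics/wj.png

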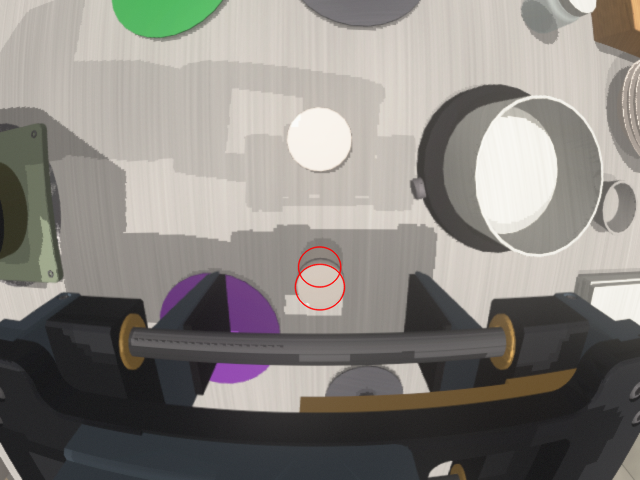

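Run:
```python
import cv2
a=cv2.resize(cv2.imread('pics/wj_raw.png')[210:340,220:420],None,fx=3.8,fy=3.8,interpolation=2)
b=cv2.resize(cv2.imread('pics/wj.png')[210:340,220:420],None,fx=3.8,fy=3.8,interpolation=2)
cv2.imwrite('pics/wj2.png',cv2.resize(cv2.vconcat([a,b]),None,fx=.6,fy=.6))
```

```text
(no output)
```

View pics/wj2.png

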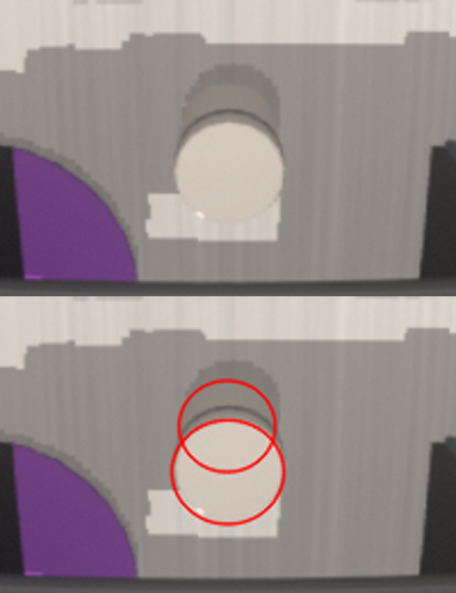

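```bash
python3 -m handwheel '{"gripper":[0,0,0,0],"offset":[[30,2.5,25],[60,2.5,50],[100,2.5,50],[100,2.5,50]],"rot":[[0,0,0],[0,0,0],[0,0,0],[0,0,0]]}'; python3 wv.py wj3 439 -80 23 60 439 -80 23 0; python3 w.py 439 -80 25
```

```text
time_s: 2.12
ee_pos: [433.9, -79.3, 108.6]
ee_rot: [-102.5, 89.2, 167.3]
force: [-1.8, 0.3, -1.0]
gripper_width: 91.2
t 2.17 pos [436.2 -79.3 111.5] F [ 1.3 -0.4  1.5] w 91.1 q [-11.8  12.5 114.5   0.   53.5 -11.7]
R (cols = tool x,y,z)
 [[-0.008  1.    -0.003]
 [ 0.002 -0.003 -1.   ]
 [-1.    -0.008 -0.002]]
[439. -80.  25.] -> [86.5  3.5  0.9]
```

View pics/wj3.png

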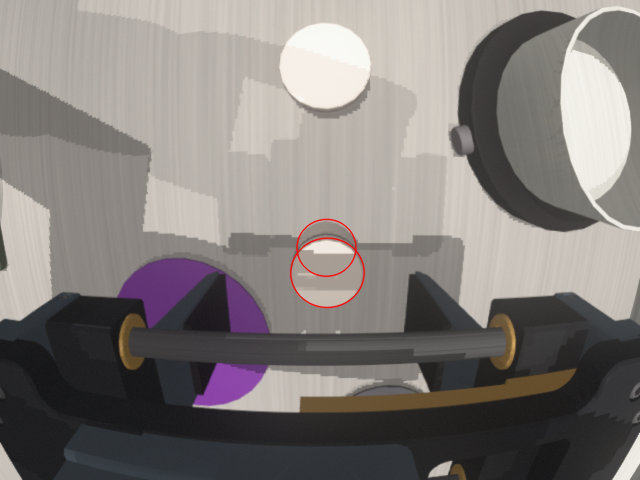

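```bash
python3 -c "
from h import *
print(ray('top',(465,301),45),ray('top',(462,301),11))"; python3 -m handwheel '{"gripper":[0.25,0.25,0.25],"offset":[[0,0,0],[0,0,0],[0,0,0]],"rot":[[0,0,0],[0,0,0],[0,0,0]]}';python3 w.py 439 -80 25
```

```text
[ 319.60836624 -157.48367495   45.        ] [ 319.63597387 -159.9518664    11.        ]
time_s: 2.42
ee_pos: [441.1, -80.3, 116.1]
ee_rot: [80.7, 89.7, -9.5]
force: [0.4, 0.4, 0.3]
gripper_width: 73.8
t 2.42 pos [441.1 -80.3 116.1] F [0.4 0.4 0.3] w 73.8 q [-11.8  12.2 114.    0.   53.5 -11.7]
R (cols = tool x,y,z)
 [[ 0.005  1.    -0.002]
 [-0.001 -0.002 -1.   ]
 [-1.     0.005  0.001]]
[439. -80.  25.] -> [91.1 -2.6 -0.3]
```

```bash
python3 -m handwheel '{"gripper":[0.25,0.25,0.25,0.25,0.25],"offset":[[22,-1,0],[44,-1,0],[66,-1,0],[80,-1,0],[80,-1,0]],"rot":[[0,0,0],[0,0,0],[0,0,0],[0,0,0],[0,0,0]]}';python3 -m handwheel '{"gripper":[0.25,0.25,0.25],"offset":[[0,0,0],[0,0,0],[0,0,0]],"rot":[[0,0,0],[0,0,0],[0,0,0]]}';python3 w.py 439 -80 25
```

```text
time_s: 2.83
ee_pos: [437.7, -80.1, 33.1]
ee_rot: [-104.3, 89.8, 165.5]
force: [0.3, 0.5, 0.2]
gripper_width: 68.3
time_s: 3.08
ee_pos: [439.9, -80.8, 35.4]
ee_rot: [80.1, 89.8, -10.1]
force: [-0.2, 0.3, -0.5]
gripper_width: 68.3
t 3.08 pos [439.9 -80.8  35.4] F [-0.2  0.3 -0.5] w 68.3 q [-11.9  18.7 120.    0.   41.1 -11.7]
R (cols = tool x,y,z)
 [[ 0.003  1.    -0.003]
 [-0.001 -0.003 -1.   ]
 [-1.     0.003  0.001]]
[439. -80.  25.] -> [10.4 -0.9 -0.9]
```

```bash
python3 -m handwheel '{"gripper":[0.25,0.25,0.4,0.6,0.6],"offset":[[4,0,0],[9,0,0],[9,0,0],[9,0,0],[9,0,0]],"rot":[[0,0,0],[0,0,0],[0,0,0],[0,0,0],[0,0,0]]}' 20;python3 -m handwheel '{"gripper":[0.6,0.6,0.6,0.6,0.6],"offset":[[0,0,0],[0,0,0],[0,0,0],[0,0,0],[0,0,0]],"rot":[[0,0,0],[0,0,0],[0,0,0],[0,0,0],[0,0,0]]}';python3 wv.py wj4; python3 w.py 628 31 180 438 -80 180
```

```text
time_s: 3.5
ee_pos: [438.5, -80.7, 24.9]
ee_rot: [-127.0, 90.0, 142.8]
force: [0.2, 1.2, -0.2]
gripper_width: 51.1
time_s: 3.92
ee_pos: [438.6, -80.7, 25.0]
ee_rot: [99.2, 90.0, 9.0]
force: [-0.1, 0.4, -0.3]
gripper_width: 45.7
t 3.97 pos [438.6 -80.7  25. ] F [ 0.3 -1.3  0.4] w 46.2 q [-11.9  19.6 120.7   0.   39.7 -11.7]
R (cols = tool x,y,z)
 [[ 0.     1.    -0.003]
 [ 0.    -0.003 -1.   ]
 [-1.     0.    -0.   ]]
[628.  31. 180.] -> [-155.   189.1 -112.3]
[438. -80. 180.] -> [-155.    -0.6   -0.7]
```

View pics/wj4.png

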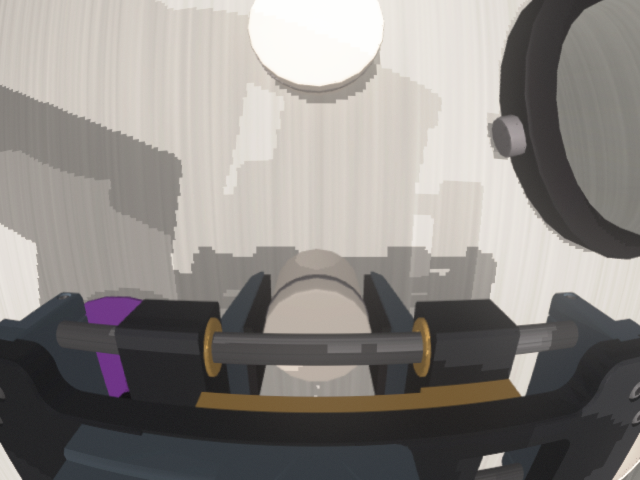

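Jar gripped at 46 mm, between the pads at about (318,320). Lifting.

```bash
python3 -m handwheel '{"gripper":[0.6,0.6,0.6,0.6,0.6],"offset":[[-15,0,0],[-45,0,0],[-75,0,0],[-105,0,0],[-130,0,0]],"rot":[[0,0,0],[0,0,0],[0,0,0],[0,0,0],[0,0,0]]}';python3 -m handwheel '{"gripper":[0.6,0.6,0.6,0.6,0.6],"offset":[[-20,0,0],[-30,0,0],[-30,20,-12],[-30,45,-27],[-30,70,-42]],"rot":[[0,0,0],[0,0,0],[0,0,0],[0,0,0],[0,0,0]]}';python3 w.py 628 31 183
```

```text
time_s: 4.38
ee_pos: [438.5, -80.7, 156.8]
ee_rot: [83.4, 89.9, -6.8]
force: [0.5, 0.8, -0.9]
gripper_width: 45.2
time_s: 4.8
ee_pos: [508.9, -38.6, 185.3]
ee_rot: [82.2, 90.0, -8.1]
force: [0.1, -0.8, -0.9]
gripper_width: 46.0
t 4.8 pos [508.9 -38.6 185.3] F [ 0.1 -0.8 -0.9] w 46.0 q [ -5.6  13.7 100.5  -0.   65.7  -5.4]
R (cols = tool x,y,z)
 [[ 0.     1.    -0.004]
 [-0.    -0.004 -1.   ]
 [-1.     0.     0.   ]]
[628.  31. 183.] -> [  2.4 118.8 -70.1]
```

```bash
python3 -m handwheel '{"gripper":[0.6,0.6,0.6,0.6,0.6],"offset":[[0,28,-16],[0,56,-33],[0,84,-50],[0,106,-63],[0,118,-70]],"rot":[[0,0,0],[0,0,0],[0,0,0],[0,0,0],[0,0,0]]}';python3 -m handwheel '{"gripper":[0.6,0.6,0.6],"offset":[[0,0,0],[0,0,0],[0,0,0]],"rot":[[0,0,0],[0,0,0],[0,0,0]]}';python3 wv.py wp 628 31 70 110 628 31 67 35 628 31 90 30; python3 w.py 628 31 120 628 31 61
python3 - <<'E'
from workcell import *
import cv2
for n in('scene','top'): cv2.imwrite(f'pics/{n}3.png',grab_frame(n)[:,:,::-1])
E
```

```text
time_s: 5.22
ee_pos: [629.0, 32.5, 184.0]
ee_rot: [171.7, 90.0, 81.6]
force: [0.5, -0.8, -1.2]
gripper_width: 45.5
time_s: 5.47
ee_pos: [625.7, 30.3, 184.5]
ee_rot: [-81.1, 89.9, -171.3]
force: [0.2, 0.1, -1.0]
gripper_width: 45.6
t 5.52 pos [625.7  30.1 184.8] F [-0.3 -0.4 -1.4] w 45.6 q [ 1.7 24.  85.1 -0.  71.   1.9]
R (cols = tool x,y,z)
 [[-0.001  1.    -0.004]
 [-0.    -0.004 -1.   ]
 [-1.    -0.001  0.   ]]
[628.  31. 120.] -> [64.8  2.4 -0.9]
[628.  31.  61.] -> [123.8   2.5  -1. ]
```

View pics/wp.png

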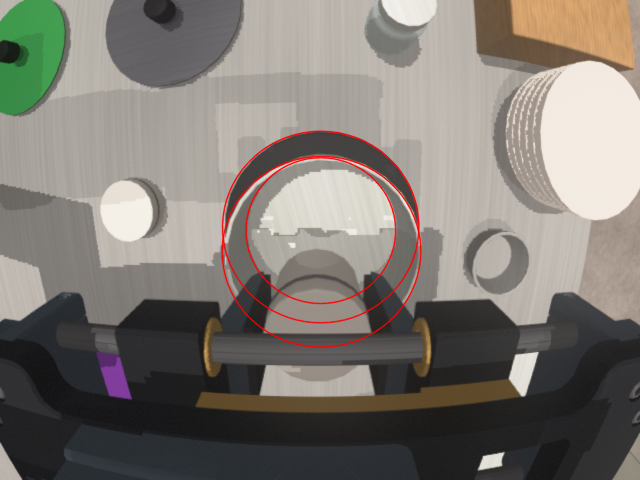

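View pics/scene3.png

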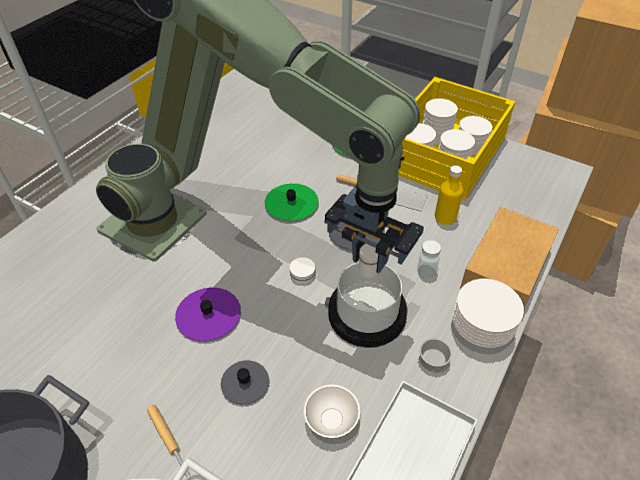

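Overlay matches the pot's rim (rim centre near (320,230)); the jar hangs upright. Lowering.

```bash
python3 -m handwheel '{"gripper":[0.6,0.6,0.6,0.6,0.6],"offset":[[18,1.5,0],[36,1.5,0],[54,1.5,0],[72,1.5,0],[84,1.5,0]],"rot":[[0,0,0],[0,0,0],[0,0,0],[0,0,0],[0,0,0]]}';python3 -m handwheel '{"gripper":[0.6,0.6,0.6,0.6,0.6],"offset":[[12,0,0],[22,0,0],[28,0,0],[28,0,0],[28,0,0]],"rot":[[0,0,0],[0,0,0],[0,0,0],[0,0,0],[0,0,0]]}';python3 -m handwheel '{"gripper":[0.6,0.6],"offset":[[0,0,0],[0,0,0]],"rot":[[0,0,0],[0,0,0]]}';python3 w.py 628 31 60
```

```text
time_s: 6.03
ee_pos: [627.0, 30.1, 99.6]
ee_rot: [-88.9, 89.9, -179.1]
force: [0.2, 0.6, -1.1]
gripper_width: 45.2
time_s: 6.45
ee_pos: [628.4, 30.5, 73.2]
ee_rot: [108.9, 90.0, 18.7]
force: [0.2, -0.8, -0.4]
gripper_width: 45.8
time_s: 6.62
ee_pos: [629.0, 30.6, 73.9]
ee_rot: [93.6, 89.9, 3.4]
force: [0.1, -0.3, -1.6]
gripper_width: 45.8
t 6.62 pos [629.   30.6  73.9] F [ 0.1 -0.3 -1.6] w 45.8 q [ 1.7 29.5 93.1  0.  57.3  1.9]
R (cols = tool x,y,z)
 [[ 0.002  1.    -0.003]
 [ 0.    -0.003 -1.   ]
 [-1.     0.002 -0.   ]]
[628.  31.  60.] -> [13.9 -1.  -0.4]
```

```bash
python3 -m handwheel '{"gripper":[0.6,0.6,0.6,0.6,0.6],"offset":[[3,0,0],[6,0,0],[9,0,0],[11,0,0],[11,0,0]],"rot":[[0,0,0],[0,0,0],[0,0,0],[0,0,0],[0,0,0]]}';python3 -m handwheel '{"gripper":[0.6,0.6,0.6],"offset":[[0.5,0,0],[1,0,0],[1,0,0]],"rot":[[0,0,0],[0,0,0],[0,0,0]]}'
```

```text
time_s: 7.03
ee_pos: [627.9, 30.7, 61.2]
ee_rot: [-92.5, 89.9, 177.3]
force: [-0.5, -0.7, -1.6]
gripper_width: 45.7
time_s: 7.28
ee_pos: [628.4, 30.7, 60.9]
ee_rot: [-173.3, 90.0, 96.5]
force: [-1.4, -0.3, -0.2]
gripper_width: 45.3
```

```bash
python3 -m handwheel '{"gripper":[0.6,0.6,0.6],"offset":[[0.5,0,0],[1,0,0],[1,0,0]],"rot":[[0,0,0],[0,0,0],[0,0,0]]}'; python3 wv.py wp2
```

```text
time_s: 7.53
ee_pos: [628.5, 30.7, 60.0]
ee_rot: [109.5, 90.0, 19.3]
force: [0.3, -0.1, -0.4]
gripper_width: 45.4
```

View pics/wp2.png

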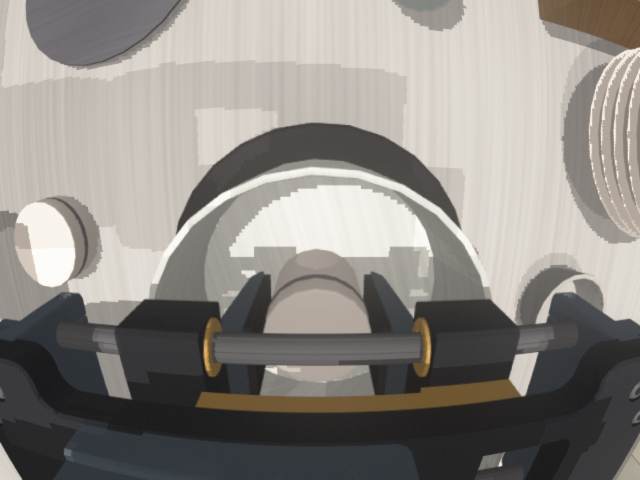

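```bash
python3 -m handwheel '{"gripper":[0.6,0.6,0.6],"offset":[[0.5,0,0],[1,0,0],[1,0,0]],"rot":[[0,0,0],[0,0,0],[0,0,0]]}'; python3 -m handwheel '{"gripper":[0.6,0.6,0.6],"offset":[[0,0,0],[0,0,0],[0,0,0]],"rot":[[0,0,0],[0,0,0],[0,0,0]]}'
```

```text
time_s: 7.83
ee_pos: [628.5, 30.7, 60.0]
ee_rot: [103.0, 90.0, 12.8]
force: [-1.5, 0.5, 4.9]
gripper_width: 45.6
time_s: 8.08
ee_pos: [628.5, 30.7, 59.9]
ee_rot: [101.1, 90.0, 11.0]
force: [-1.4, -0.1, 5.8]
gripper_width: 46.0
```

Contact (+6 N at z = 60). Releasing gently with a low force, opening only to about 68 mm so the fingers stay clear of the pot wall.

```bash
python3 -m handwheel '{"gripper":[0.45,0.4,0.35,0.3,0.25],"offset":[[0,0,0],[0,0,0],[0,0,0],[0,0,0],[0,0,0]],"rot":[[0,0,0],[0,0,0],[0,0,0],[0,0,0],[0,0,0]]}'; python3 -m handwheel '{"gripper":[0.25,0.25,0.25,0.25,0.25],"offset":[[0,0,0],[-5,0,0],[-15,0,0],[-30,0,0],[-50,0,0]],"rot":[[0,0,0],[0,0,0],[0,0,0],[0,0,0],[0,0,0]]}'; python3 -m handwheel '{"gripper":[0.25,0.25,0.25,0.25,0.25],"offset":[[-20,0,0],[-45,0,0],[-75,0,0],[-100,0,0],[-120,0,0]],"rot":[[0,0,0],[0,0,0],[0,0,0],[0,0,0],[0,0,0]]}'; python3 wv.py wp3 628.5 30.7 23 95 628 31 70 110; python3 w.py 480 245 150
```

```text
time_s: 8.5
ee_pos: [628.3, 30.7, 58.7]
ee_rot: [-103.5, 90.0, 166.3]
force: [0.3, -0.3, 0.4]
gripper_width: 67.0
time_s: 8.92
ee_pos: [627.7, 30.7, 109.2]
ee_rot: [-90.4, 89.9, 179.4]
force: [-0.6, -0.2, -0.0]
gripper_width: 68.2
time_s: 9.33
ee_pos: [629.0, 30.7, 232.7]
ee_rot: [93.4, 89.8, 3.3]
force: [0.2, -0.1, 0.1]
gripper_width: 68.6
t 9.38 pos [630.9  30.8 236.7] F [ 1.3 -0.8  3.2] w 68.7 q [ 1.7 22.5 80.   0.  76.8  1.9]
R (cols = tool x,y,z)
 [[ 0.011  1.    -0.003]
 [ 0.001 -0.003 -1.   ]
 [-1.     0.011 -0.001]]
[480. 245. 150.] -> [  85.1 -152.6 -213.7]
```

View pics/wp3.png

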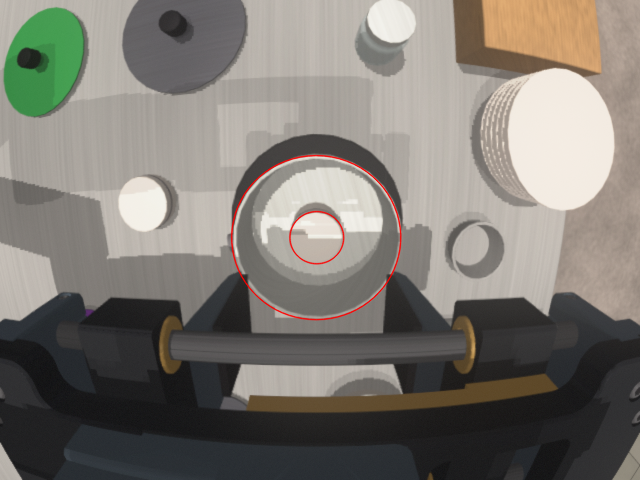

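Jar stands upright in the pot, centred near (316,237). On to the lid.

```bash
python3 -m handwheel '{"gripper":[0.25,0.25,0.25,0.25,0.25],"offset":[[0,-15,-26],[0,-33,-58],[0,-51,-90],[0,-69,-122],[0,-87,-154]],"rot":[[0,0,0],[0,0,0],[0,0,0],[0,0,0],[0,0,0]]}'; python3 -m handwheel '{"gripper":[0.25,0.25,0.25,0.25,0.25],"offset":[[10,-18,-32],[20,-36,-64],[30,-50,-90],[40,-61,-105],[40,-61,-105]],"rot":[[0,0,0],[0,0,0],[0,0,0],[0,0,0],[0,0,0]]}';python3 -m handwheel '{"gripper":[0.25,0.25,0.25],"offset":[[0,0,0],[0,0,0],[0,0,0]],"rot":[[0,0,0],[0,0,0],[0,0,0]]}'; python3 wv.py wl 480.6 245.1 13 45 480.6 245.1 74 11; python3 w.py 480.6 245.1 18
```

```text
time_s: 9.8
ee_pos: [540.9, 186.1, 229.7]
ee_rot: [115.0, 89.9, 24.7]
force: [0.8, 0.4, 0.9]
gripper_width: 68.3
time_s: 10.22
ee_pos: [478.0, 292.4, 187.6]
ee_rot: [-83.8, 89.8, -173.7]
force: [-0.3, -0.2, 0.1]
gripper_width: 68.8
time_s: 10.47
ee_pos: [482.3, 289.5, 189.9]
ee_rot: [108.8, 89.9, 18.5]
force: [-0.6, 0.4, 0.5]
gripper_width: 68.5
t 10.52 pos [482.3 289.4 189.8] F [0.5 0.1 0.5] w 68.3 q [29.8 18.1 93.6 -0.  68.2 30.1]
R (cols = tool x,y,z)
 [[ 0.002  1.    -0.005]
 [ 0.001 -0.005 -1.   ]
 [-1.     0.002 -0.001]]
[480.6 245.1  18. ] -> [171.7  -1.7  44.4]
```

View pics/wl.png

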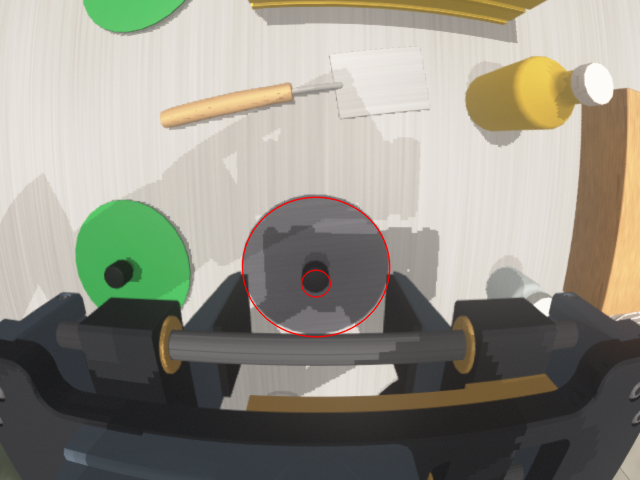

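```bash
python3 -m handwheel '{"gripper":[0.25,0.25,0.25,0.25,0.25],"offset":[[30,-1.5,20],[60,-1.5,40],[90,-1.5,43.5],[110,-1.5,43.5],[120,-1.5,43.5]],"rot":[[0,0,0],[0,0,0],[0,0,0],[0,0,0],[0,0,0]]}'; python3 -m handwheel '{"gripper":[0.25,0.25,0.25,0.25],"offset":[[0,0,0],[0,0,0],[0,0,0],[0,0,0]],"rot":[[0,0,0],[0,0,0],[0,0,0],[0,0,0]]}'; python3 wv.py wl2 480.6 246 13 45 480.6 246 74 11;  python3 w.py 480.6 246 18
```

```text
time_s: 10.93
ee_pos: [478.9, 244.7, 66.8]
ee_rot: [-63.4, 89.8, -153.7]
force: [0.6, -0.9, 1.0]
gripper_width: 68.2
time_s: 11.27
ee_pos: [480.8, 247.3, 70.5]
ee_rot: [117.6, 89.8, 27.5]
force: [0.1, -0.6, 1.0]
gripper_width: 68.7
t 11.32 pos [480.6 247.3  70.4] F [-0.9 -0.7  0.3] w 68.2 q [ 26.   22.8 105.8   0.   51.2  26.2]
R (cols = tool x,y,z)
 [[ 0.003  1.    -0.003]
 [ 0.001 -0.003 -1.   ]
 [-1.     0.003 -0.001]]
[480.6 246.   18. ] -> [52.4 -0.1  1.4]
```

View pics/wl2.png

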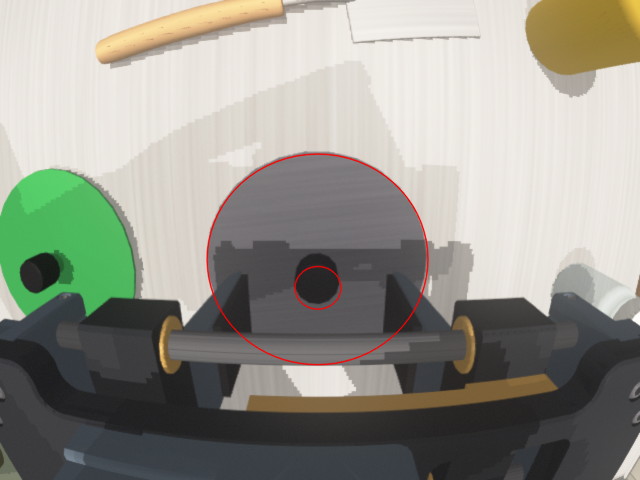

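```bash
python3 -m handwheel '{"gripper":[0.25,0.25,0.25,0.25,0.25],"offset":[[12,0,0.5],[24,0,0.5],[36,0,0.5],[44,0,0.5],[48,0,0.5]],"rot":[[0,0,0],[0,0,0],[0,0,0],[0,0,0],[0,0,0]]}'; python3 -m handwheel '{"gripper":[0.25,0.25,0.25,0.25],"offset":[[0,0,0],[0,0,0],[0,0,0],[0,0,0]],"rot":[[0,0,0],[0,0,0],[0,0,0],[0,0,0]]}';  python3 w.py 480.6 246.5 18
```

```text
time_s: 11.73
ee_pos: [479.4, 246.2, 20.6]
ee_rot: [-76.5, 90.0, -166.7]
force: [0.6, -0.4, -0.0]
gripper_width: 68.3
time_s: 12.07
ee_pos: [480.1, 246.4, 21.6]
ee_rot: [119.3, 89.9, 29.1]
force: [-1.4, -0.2, -0.1]
gripper_width: 68.3
t 12.07 pos [480.1 246.4  21.6] F [-1.4 -0.2 -0.1] w 68.3 q [ 25.9  26.4 108.8   0.   44.8  26.1]
R (cols = tool x,y,z)
 [[ 0.001  1.    -0.003]
 [ 0.001 -0.003 -1.   ]
 [-1.     0.001 -0.001]]
[480.6 246.5  18. ] -> [ 3.6  0.5 -0.1]
```

```bash
python3 -m handwheel '{"gripper":[0.25,0.35,0.5,0.6,0.7],"offset":[[2,0.5,0],[4,0.5,0],[4,0.5,0],[4,0.5,0],[4,0.5,0]],"rot":[[0,0,0],[0,0,0],[0,0,0],[0,0,0],[0,0,0]]}' 30; python3 -m handwheel '{"gripper":[0.85,0.85,0.85,0.85,0.85],"offset":[[0,0,0],[0,0,0],[0,0,0],[0,0,0],[0,0,0]],"rot":[[0,0,0],[0,0,0],[0,0,0],[0,0,0],[0,0,0]]}' 40;  python3 wv.py wl3; python3 w.py 480.6 246.5 18
```

```text
time_s: 12.48
ee_pos: [480.1, 246.1, 16.9]
ee_rot: [-102.2, 90.0, 167.6]
force: [-0.1, 0.2, -0.1]
gripper_width: 44.6
time_s: 12.9
ee_pos: [480.2, 246.2, 17.0]
ee_rot: [119.9, 90.0, 29.8]
force: [1.0, 0.3, -0.8]
gripper_width: 24.9
t 12.95 pos [480.2 246.2  17. ] F [ 0.3  0.6 -0.2] w 25.1 q [ 25.9  26.7 109.    0.   44.3  26.1]
R (cols = tool x,y,z)
 [[ 0.     1.    -0.003]
 [ 0.    -0.003 -1.   ]
 [-1.     0.    -0.   ]]
[480.6 246.5  18. ] -> [-1.   0.4 -0.3]
```

View pics/wl3.png

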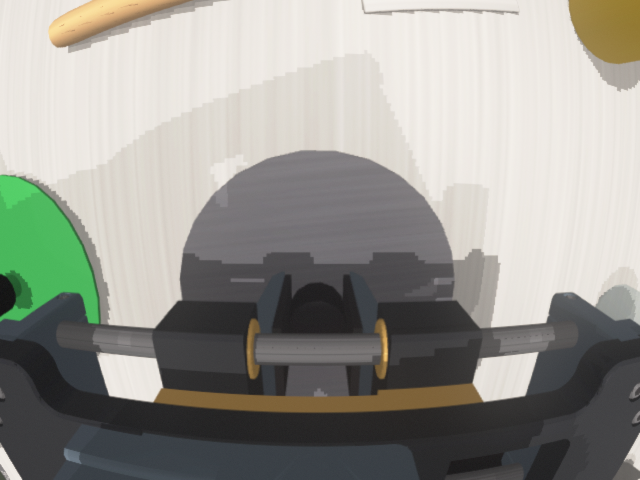

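Knob gripped (opening 25 mm, between the pads at about (318,300)). Lifting.

```bash
python3 -m handwheel '{"gripper":[0.85,0.85,0.85,0.85,0.85],"offset":[[-5,0,0],[-15,0,0],[-32,0,0],[-52,0,0],[-72,0,0]],"rot":[[0,0,0],[0,0,0],[0,0,0],[0,0,0],[0,0,0]]}'; python3 -m handwheel '{"gripper":[0.85,0.85,0.85,0.85,0.85],"offset":[[-20,0,0],[-45,0,0],[-70,0,0],[-90,0,0],[-95,0,0]],"rot":[[0,0,0],[0,0,0],[0,0,0],[0,0,0],[0,0,0]]}'; python3 wv.py wl4; python3 w.py 628 31 184
python3 - <<'E'
from workcell import *
import cv2
cv2.imwrite('pics/scene4.png',grab_frame('scene')[:,:,::-1])
E
```

```text
time_s: 13.37
ee_pos: [479.7, 246.0, 90.1]
ee_rot: [-69.6, 89.9, -159.8]
force: [-0.0, -0.0, -1.3]
gripper_width: 25.2
time_s: 13.78
ee_pos: [481.6, 247.0, 188.2]
ee_rot: [117.3, 89.6, 27.1]
force: [0.2, 0.2, -2.8]
gripper_width: 25.2
t 13.83 pos [481.3 246.8 187.3] F [ 0.7  0.6 -1.3] w 24.8 q [25.9 16.1 96.8  0.  66.7 26.1]
R (cols = tool x,y,z)
 [[ 0.006  1.    -0.003]
 [ 0.003 -0.003 -1.   ]
 [-1.     0.005 -0.003]]
[628.  31. 184.] -> [  3.5 147.4 215.3]
```

View pics/wl4.png

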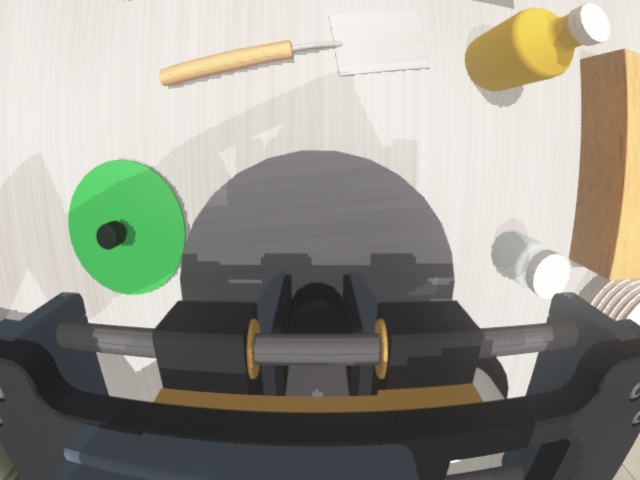

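View pics/scene4.png

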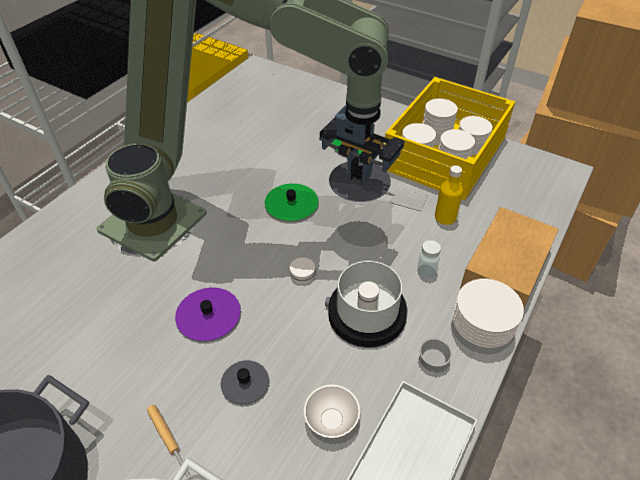

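```bash
python3 -m handwheel '{"gripper":[0.85,0.85,0.85,0.85,0.85],"offset":[[0,10,15],[0,25,37],[0,42,61],[0,59,86],[0,76,110]],"rot":[[0,0,0],[0,0,0],[0,0,0],[0,0,0],[0,0,0]]}'; python3 -m handwheel '{"gripper":[0.85,0.85,0.85,0.85,0.85],"offset":[[0,17,25],[0,34,50],[0,51,75],[0,64,93],[0,71,104]],"rot":[[0,0,0],[0,0,0],[0,0,0],[0,0,0],[0,0,0]]}';python3 -m handwheel '{"gripper":[0.85,0.85,0.85,0.85],"offset":[[0,0,0],[0,0,0],[0,0,0],[0,0,0]],"rot":[[0,0,0],[0,0,0],[0,0,0],[0,0,0]]}'; python3 wv.py wq 628 31 70 110; python3 w.py 628 31 119
```

```text
time_s: 14.3
ee_pos: [555.0, 134.5, 181.8]
ee_rot: [-77.3, 89.8, -167.4]
force: [0.4, 0.1, -2.6]
gripper_width: 25.2
time_s: 14.72
ee_pos: [626.6, 29.3, 181.5]
ee_rot: [-78.0, 89.8, -168.3]
force: [0.5, -0.5, -2.5]
gripper_width: 25.0
time_s: 15.05
ee_pos: [625.4, 33.0, 183.7]
ee_rot: [-116.4, 89.9, 153.5]
force: [-0.7, 0.1, -1.6]
gripper_width: 25.6
t 15.1 pos [625.6  32.9 183.9] F [ 0.7  0.4 -2.3] w 25.0 q [ 1.9 24.  85.2  0.  70.8  2. ]
R (cols = tool x,y,z)
 [[-0.001  1.    -0.002]
 [ 0.    -0.002 -1.   ]
 [-1.    -0.001 -0.   ]]
[628.  31. 119.] -> [64.9  2.4  2. ]
```

View pics/wq.png

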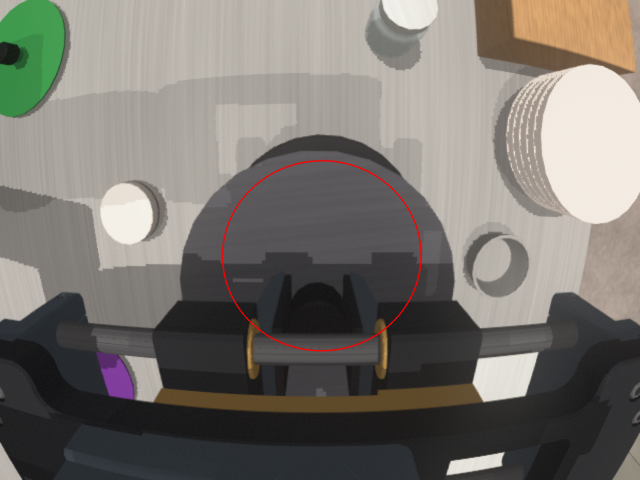

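Run:
```python
from h import *
v=np.load('pics/wq.npy'); s={'ee_pos':v[:3],'ee_rot':v[3:]}; im=cv2.imread('pics/wq_raw.png')
p=v[:3]
draw(im,wproj(s,circ(p,74,p[2]-6)));draw(im,wproj(s,circ((628,31),90,30)),(0,255,0))
cv2.imwrite('pics/wq2.png',im[120:400,140:500].repeat(2,0).repeat(2,1))
```

```text
(no output)
```

View pics/wq2.png

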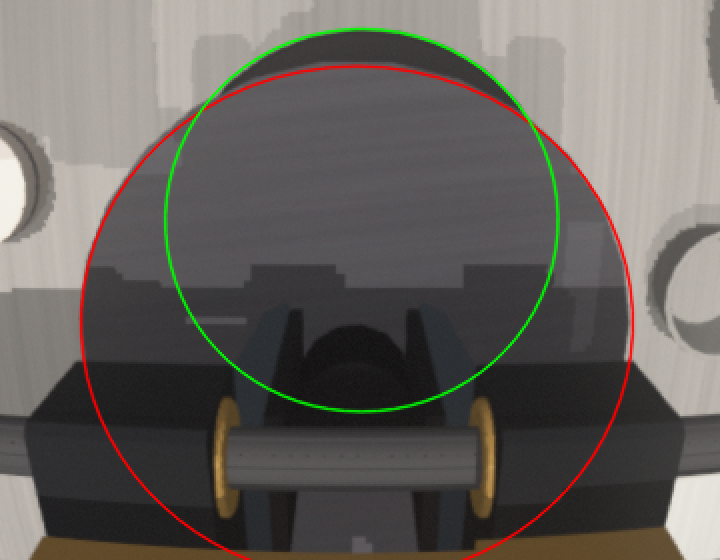

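Lid and pot match the predicted circles within about 1 mm. Lowering.

```bash
python3 -m handwheel '{"gripper":[0.85,0.85,0.85,0.85,0.85],"offset":[[8,1.5,1],[20,1.5,1],[32,1.5,1],[42,1.5,1],[48,1.5,1]],"rot":[[0,0,0],[0,0,0],[0,0,0],[0,0,0],[0,0,0]]}'; python3 -m handwheel '{"gripper":[0.85,0.85,0.85,0.85,0.85],"offset":[[0,0,0],[0,0,0],[0,0,0],[0,0,0],[0,0,0]],"rot":[[0,0,0],[0,0,0],[0,0,0],[0,0,0],[0,0,0]]}'; python3 w.py 628 31 119
```

```text
time_s: 15.52
ee_pos: [626.9, 31.1, 134.2]
ee_rot: [-90.6, 89.9, 179.2]
force: [1.1, -0.1, -2.0]
gripper_width: 25.0
time_s: 15.93
ee_pos: [628.3, 30.7, 136.7]
ee_rot: [96.4, 89.9, 6.2]
force: [0.2, 0.6, -2.2]
gripper_width: 24.7
t 15.93 pos [628.3  30.7 136.7] F [ 0.2  0.6 -2.2] w 24.7 q [ 1.7 26.2 88.8  0.  64.9  1.9]
R (cols = tool x,y,z)
 [[ 0.001  1.    -0.003]
 [ 0.    -0.003 -1.   ]
 [-1.     0.001 -0.   ]]
[628.  31. 119.] -> [17.7 -0.3 -0.3]
```

```bash
python3 -m handwheel '{"gripper":[0.85,0.85,0.85,0.85,0.85],"offset":[[3,0,0],[6,0,0],[9,0,0],[11,0,0],[11,0,0]],"rot":[[0,0,0],[0,0,0],[0,0,0],[0,0,0],[0,0,0]]}'; python3 -m handwheel '{"gripper":[0.85,0.85,0.85,0.85],"offset":[[1,0,0],[2,0,0],[3,0,0],[3,0,0]],"rot":[[0,0,0],[0,0,0],[0,0,0],[0,0,0]]}'; python3 w.py 628 31 119
```

```text
time_s: 16.35
ee_pos: [627.4, 30.6, 124.1]
ee_rot: [-91.0, 89.9, 178.8]
force: [-0.2, 0.7, -2.8]
gripper_width: 25.0
time_s: 16.68
ee_pos: [627.8, 30.7, 121.8]
ee_rot: [-107.9, 90.0, 161.9]
force: [-0.3, -0.8, -2.4]
gripper_width: 25.1
t 16.68 pos [627.8  30.7 121.8] F [-0.3 -0.8 -2.4] w 25.1 q [ 1.7 26.9 89.9  0.  63.2  1.9]
R (cols = tool x,y,z)
 [[-0.     1.    -0.003]
 [ 0.    -0.003 -1.   ]
 [-1.    -0.    -0.   ]]
[628.  31. 119.] -> [ 2.8  0.2 -0.3]
```

```bash
python3 -m handwheel '{"gripper":[0.85,0.85,0.85,0.85],"offset":[[1,0,0],[2,0,0],[2,0,0],[2,0,0]],"rot":[[0,0,0],[0,0,0],[0,0,0],[0,0,0]]}'; python3 -m handwheel '{"gripper":[0.85,0.85,0.85,0.85],"offset":[[0.5,0,0],[1,0,0],[1,0,0],[1,0,0]],"rot":[[0,0,0],[0,0,0],[0,0,0],[0,0,0]]}'
```

```text
time_s: 17.02
ee_pos: [627.9, 30.7, 119.9]
ee_rot: [-153.3, 90.0, 116.5]
force: [-0.4, -0.1, -2.5]
gripper_width: 25.0
time_s: 17.35
ee_pos: [628.0, 30.7, 119.1]
ee_rot: [96.7, 90.0, 6.5]
force: [0.3, 0.1, -2.8]
gripper_width: 24.8
```

```bash
python3 -m handwheel '{"gripper":[0.85,0.85,0.85,0.85],"offset":[[0.5,0,0],[0.5,0,0],[1,0,0],[1,0,0]],"rot":[[0,0,0],[0,0,0],[0,0,0],[0,0,0]]}'; python3 -m handwheel '{"gripper":[0.85,0.85],"offset":[[0,0,0],[0,0,0]],"rot":[[0,0,0],[0,0,0]]}'
```

```text
time_s: 17.68
ee_pos: [628.1, 30.7, 119.0]
ee_rot: [96.3, 89.9, 6.1]
force: [-0.9, -0.2, 4.9]
gripper_width: 24.9
time_s: 17.85
ee_pos: [628.1, 30.7, 119.0]
ee_rot: [93.8, 89.9, 3.7]
force: [-2.2, -0.9, 5.6]
gripper_width: 25.5
```

Contact exactly at the expected seated height (119.0). Release gently and retreat.

```bash
python3 -m handwheel '{"gripper":[0.66,0.6,0.5,0.4,0.3],"offset":[[0,0,0],[0,0,0],[0,0,0],[0,0,0],[0,0,0]],"rot":[[0,0,0],[0,0,0],[0,0,0],[0,0,0],[0,0,0]]}'; python3 -m handwheel '{"gripper":[0.3,0.3,0.3,0.3,0.3],"offset":[[0,0,0],[-4,0,0],[-14,0,0],[-30,0,0],[-50,0,0]],"rot":[[0,0,0],[0,0,0],[0,0,0],[0,0,0],[0,0,0]]}'; python3 -m handwheel '{"gripper":[0.3,0.3,0.3,0.3,0.3],"offset":[[-25,0,0],[-50,0,-25],[-75,0,-55],[-90,0,-85],[-100,0,-110]],"rot":[[0,0,0],[0,0,0],[0,0,0],[0,0,0],[0,0,0]]}'; python3 -m handwheel '{"gripper":[0.3,0.3,0.3,0.3,0.3],"offset":[[0,-35,0],[0,-70,-10],[0,-105,-20],[0,-140,-30],[0,-160,-30]],"rot":[[0,0,0],[0,0,0],[0,0,0],[0,0,0],[0,0,0]]}';python3 wv.py wz 628 31 74 113 628 31 13 147
python3 - <<'E'
from h import *
from workcell import *
for n in('scene','top'):
    im=cv2.cvtColor(grab_frame(n),cv2.COLOR_RGB2BGR); cv2.imwrite(f'pics/{n}9_full.png',im)
    b=cv2.resize(im,None,fx=3,fy=3,interpolation=2); a=b.copy()
    for r,z in((74,113),(13,147),(90,0)): draw(b,proj(n,circ((628.2,31),r,z))*3+1)
    x,y=(300,80) if n=='top' else (290,215)
    c=lambda q:q[y*3:y*3+420,x*3:x*3+400]
    cv2.imwrite(f'pics/{n}9.png',cv2.hconcat([c(a),c(b)]))
E
```

```text
time_s: 18.27
ee_pos: [627.8, 30.7, 117.7]
ee_rot: [-108.1, 90.0, 161.8]
force: [0.6, -0.3, -0.2]
gripper_width: 53.6
time_s: 18.68
ee_pos: [627.3, 30.6, 168.2]
ee_rot: [-89.7, 89.9, -179.8]
force: [-0.5, -0.1, 0.1]
gripper_width: 64.0
time_s: 19.1
ee_pos: [629.0, 142.5, 271.9]
ee_rot: [108.7, 89.7, 18.5]
force: [0.5, 0.0, -0.2]
gripper_width: 63.9
time_s: 19.52
ee_pos: [465.0, 172.3, 269.1]
ee_rot: [-167.9, 89.9, 102.0]
force: [-0.3, 0.3, 0.2]
gripper_width: 63.7
```

View pics/scene9.png

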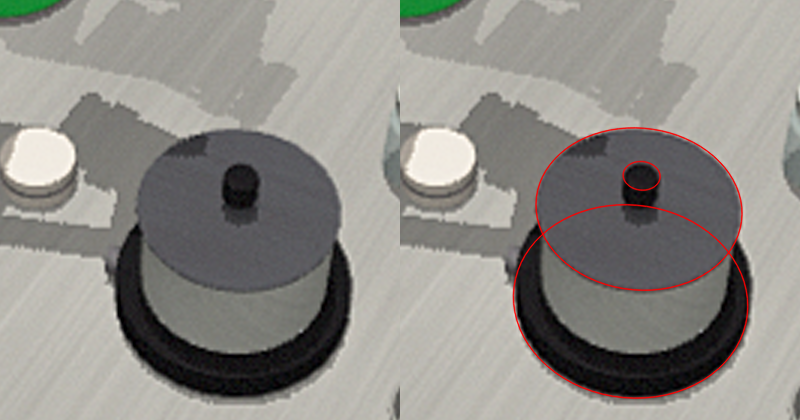

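View pics/top9.png

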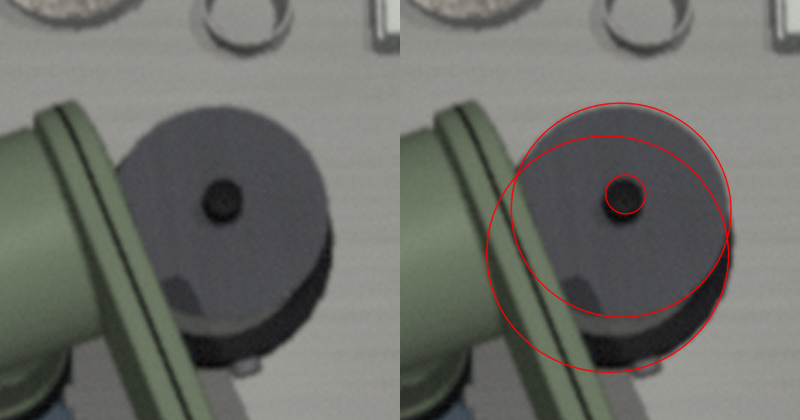

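View pics/scene9_full.png

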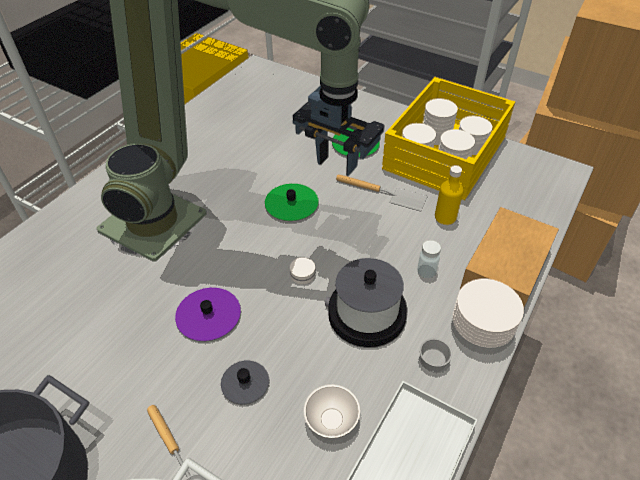

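The lid sits level on the pot, with the disc at about (369,285) in the scene view. It matches the seated prediction there and is within 2–3 mm of it in the top view. The small lid is unmoved at (245,382). I'll let the arm settle, then hand in.

```bash
python3 -m handwheel '{"gripper":[0.3,0.3,0.3,0.3,0.3],"offset":[[0,0,0],[0,0,0],[0,0,0],[0,0,0],[0,0,0]],"rot":[[0,0,0],[0,0,0],[0,0,0],[0,0,0],[0,0,0]]}'; python3 -c "
from workcell import *
print(job_done())"
```

```text
time_s: 20.08
ee_pos: [469.0, 171.0, 267.6]
ee_rot: [-77.2, 90.0, -167.4]
force: [-0.4, -0.4, -0.3]
gripper_width: 63.7
the job is handed in; nothing more can be done
None
```

The tall jar is standing upright in the pot and the larger lid is closed over it, seated and level. I handed the job in at about 20 s of the 59 s allowed.

- **Jar:** I set it on the pot floor near the centre. It touched down at the expected height with about 6 N, and the wrist view after release showed it upright.
- **Lid:** I set it on the rim. It touched down at the expected seated height (TCP at 119 mm) with about 6 N.
- **Last pictures:** The scene view matched the predicted seated outline of the lid. The small lid and the look-alikes were where they started, and the arm was well clear.
- **Disagreement:** In the top view the lid sat about 2–3 mm from the prediction. The two fixed cameras had disagreed by about 3–6 mm since the first measurements, so I put this down to calibration and left the lid as it was.

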